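Unlock the two-dial bamboo box and slide its lid open

TASK

Unlock the bamboo box with its code, left dial to 3 and right dial to 7, and slide its lid fully open to the left by the brass pull. The lock is worn and each dial catches a little before or after its digit, so feel for the point where it catches and do not force a caught dial or a lid that is still locked. Let go, leave both dials caught at the code, and leave the other things on the desk as they stand.

Things in the scene. Friction and masses are not known exactly. Their poses are not given: they have to be found in the camera images.
- lockbox: Bamboo lock box, fixed to the desk: 224 mm (its x) by 300 mm (its y), 85 mm high. Origin: centre of its underside. Its +x points away from the robot, +y to the robot's left, give or take its yaw. The lock rail with the two dials runs along the near (-x) side, 70 mm from the middle; the sliding lid, top 82 mm above the desk, covers the rest.
- dial_a_grip (a point): Left dial (+y side): centre of its round black fluted rubber knob, on its upright axis. Knob 44 mm across (47 mm skirt in the lowest 4 mm), 30 mm high; this point is half-way up, 103 mm above the desk. The flat mark plate under it, 76 mm across, has its top 87 mm above the desk. The dials' axes are 150 mm apart.
- dial_a (a joint): Left dial's angle (rad), clockwise from above. The knob's white pointer reads against ten fixed marks 0.6283 rad apart: the red one, on the far (+x) side, is 0 (angle 0), then 1 to 9 clockwise, so 3 is at 1.885. Starts 0.65 to 1.2 rad below that. Worn lock: it catches up to 0.24 rad to either side of the digit. Turns freely at about 0.1 N m or less.
- dial_b_grip (a point): Right dial (-y side of the box): the same point of the same kind of knob.
- dial_b (a joint): Right dial's angle (rad), same marks, sense and wear: 7 is at 4.398. Starts 0.65 to 1.2 rad above that, so the short way to 7 is counter-clockwise.
- wheel_a: Brass lock wheel under the left dial, turning with it, hidden in the rail; origin on the dial's axis, 66 mm above the desk. A spring pin rides on its rim (about 3 N); where the dial catches, the pin drops into a notch and draws the bolt from the lid: about 0.04 rad of play each way, then a hard wall 28 mm from the axis. It stays caught when let go. Over 25 N there (0.7 N m on the knob) bends the pin.
- wheel_b: The same under the right dial.
- lid_pull (a point): Centre of the brass pull on the lid: a bar 70 mm long (along the box's x), 16 mm thick (y), standing from 82 to 112 mm above the desk; this point is 96.5 mm above the desk.
- lid (a joint): How far the lid has slid open (m) towards the box's +y: 0 shut, 0.110 at its stop. It drags with about 3 N. While a bolt is still in it, it moves about 1 to 2 mm and stops.
- strike: Steel strike under the lid's edge that the bolts lock; it moves with the lid, hidden. Origin: that of the lid, the centre of its underside. Over 25 N on it (the lid forced against a bolt) is too much.
- tumbler_mid (a point): The glass tumbler of pencils, 74 mm across, 95 mm high, pencils to 200 mm; loose, a bystander. The point is about its middle.
- bamboo_jar_mid (a point): The round bamboo jar with a twist lid, 82 mm across, 88 mm high; loose, a bystander. The point is about its middle.
- hole_punch_mid (a point): The steel hole punch, 125 x 85 x 70 mm; loose, a bystander. The point is about its middle.
- tape_dispenser_mid (a point): The grey tape dispenser, 62 x 140 x 79 mm; it stands close to the box's right-hand end; loose, a bystander. The point is about its middle.
- stapler_mid (a point): The red stapler, 36 x 150 x 48 mm, its length along its own y; loose, a bystander. The point is about its middle.

How it is judged:
By the outcome, as a careful person would: the job done as asked, in the order asked, and still so for the second after the job is handed in, with the robot touching nothing.
It also fails if it takes over 72 s, if anything falls off the work surface, if the arm or the gripper's body presses on something with over 40 N, if the wrist force passes 120 N, or if a joint passes its speed limit or range.

ROBOT

A 6-joint arm with a two-finger parallel gripper is mounted at the origin on the work surface. World frame = base frame: x ahead of the robot, y to its left, z up, the work surface at z = 0. Lengths are in m, angles in rad, forces in N, time in s.
With the tool pointing down it reaches from about 0.225 to 0.875 m from the base axis. Payload 3.4 kg.
Tool frame: the origin (TCP) lies on the centre line of the jaws, within the pads' length; the fingertips stand r.finger_overhang ahead of it and the grasp point (between the pads) lies 11 mm behind it (r.finger_overhang is the distance from the TCP to the fingertips, in m); z points along the fingers, y is the direction in which the jaws open and shut (so a half turn about z gives the same grasp; the last joint's range is limited). The gripper opens to 85 mm and grips with 20 to 120 N. Pads are 22 mm wide; open, the fingers measure 114 mm over their backs; the gripper's body (76 mm by 85 mm) begins 54 mm behind the grasp point. The pads swing forward as they close: fully open they stand 13 mm farther back than shut.
Start: joints at [1.101, 0.276, 1.505, -0, 1.361, -0.121], TCP at [0.197, 0.54, 0.239] pointing down, gripper open.
Joint ranges: [-2.89, 2.89], [-0.75, 2.08], [0.22, 2.7], [-1.18, 4.32], [0.11, 2.71], [-2.7, 2.7]. Speed limits (rad/s): [2.57, 2.57, 3.14, 3.14, 3.14, 3.14].

INTERFACE

Orientations are given as [roll, pitch, yaw] about the fixed x, y, z axes, in that order (R = Rz(yaw) Ry(pitch) Rx(roll)).
In Python, from rig import r gives the robot as it stands.
- The arm moves only by the tool send_rows, never from a script. Its argument "targets" is a list of rows, each a list of 4 numbers: the shift along the tool's x, y, z in cm, then the turn about the tool's z in degrees. A call has 1 to 8 rows; each row is the pose to reach, as a shift and turn from the pose commanded when the call began, along the tool's axes at that moment; what a row does not reach only later rows make up. A row lasts 1/12 s, in which the tool goes at most 41.7 mm and 7.16 degrees, less where a joint would pass 70% of its speed; a pose out of reach is approached as far as the arm can. A call with a gripper value outside its range is refused whole. "grip" is the opening, from 0 (shut) to 1 (fully open), set as the call begins (left out, the last holds). The fingers move at their own pace and stop on an object; "squeeze" is the grip in N (left out, the last holds). Time passes only in rows, so rows that repeat a pose let the fingers close. It gives the time, the measured TCP pose, the force and the opening at its end, in the units of the state.
- r.state(): the state, without advancing time (a new reading comes with each control period).
- r.grab_frame(name): name is "scene" or "side" or "wrist"; returns the picture (420x560x3 uint8, red, green, blue); there is no depth.
- r.camera_params(name): a dict with "intrinsics" (3x3 intrinsics, pixels), "k1" (the pictures are not rectified: a ray, as slopes to the right and down, at radius r is drawn at 1 + k1 r^2 times it, then the intrinsics apply), "origin" and "orientation" of the camera in the world; the wrist camera has in their place "hand_eye" (4x4, takes a point from camera to tool coordinates, whose origin is the TCP and whose axes are the flange's). Camera axes: x right, y up, looking along -z (the intrinsics and any distortion apply to the point x, -y, -z); pixel columns grow to the right and rows downward; lengths in m; the calibration is good to about 2 mm. A picture is of the moment at which its call begins: read the wrist's pose just before it. camera_params takes no time and is no camera call.
- r.close_job(): hands the job in, once; it reports no verdict.
The state is a dict: "time": time; "qpos": joint angles; "qd": joint speeds; "effort": joint torques, N m; "position": TCP position; "tool_rot": TCP orientation; "force": force on the tool from outside, world axes, zero at the start; "moment": the same for the moment, N m; "finger_gap": opening from 0.0 (shut) to 1.0 (fully open).
Only numpy, scipy, OpenCV 4.12 (cv2) and the standard library are available. Lean on these libraries where they do the work, as an engineer would, in place of code of your own. Each camera call takes 0.05 s, during which the arm holds its last target. There are 200 camera calls.

## Working session

There is one attempt and no reset: what is moved stays moved. The work goes in short steps, Python scripts to look and compute and a tool call to move; the robot and the scene stay as the last step left them, time stands still between calls to the robot, and variables do not carry over. Pictures are saved under pics/ and viewed, about 8 in all and at most 12, crops included, and the job is handed in when it is done.

Besides the shell and the picture viewer there is one more tool, called after "Emit:" by a JSON object that holds its "api" and its "payload", one argument or row to a line. send_rows: Moves the arm, as the interface text tells. Its arguments: {"type":"object","properties":{"targets":{"type":"array"},"grip":{"type":"number"},"squeeze":{"type":"number"}},"required":["targets"]}

```bash
mkdir -p pics; ls; python3 - <<'E'
from rig import r
import cv2,numpy as np
print(r.state(), r.finger_overhang)
for n in("scene","side","wrist"):
    p=r.camera_params(n); print(n,p)
a=[cv2.cvtColor(r.grab_frame(n),cv2.COLOR_RGB2BGR) for n in("scene","side","wrist")]
for n,i in zip(("scene","side","wrist"),a): cv2.imwrite(f"pics/{n}0.png",i)
E
```

```text
pics
{'time': 0.0, 'qpos': array([ 1.10094936e+00,  2.76573857e-01,  1.50611308e+00,  5.60593637e-06,
        1.36073619e+00, -1.20993153e-01]), 'qd': array([ 1.44006207e-03,  5.04710597e-04, -1.77612048e-03,  1.71565377e-05,
       -6.42282584e-04, -2.90309799e-04]), 'effort': array([-1.62523771e-03, -4.16770005e+01, -2.45802158e+01, -4.85433120e-04,
        1.11640131e-02, -1.13160340e-05]), 'position': array([0.19630991, 0.53989913, 0.23845977]), 'tool_rot': array([-3.13977623e+00, -2.26374639e-04,  2.79273746e+00]), 'force': array([ 0.33419355, -0.153027  , -0.30131921]), 'moment': array([-0.04182488, -0.02667961, -0.01029487]), 'finger_gap': 0.9991172719778914} 0.008
scene {'intrinsics': array([[415.44396684,   0.        , 280.77146956],
       [  0.        , 415.44396684, 210.8910048 ],
       [  0.        ,   0.        ,   1.        ]]), 'k1': -0.004379366746822095, 'origin': array([1.23420007, 0.7522195 , 0.81922835]), 'orientation': array([ 0.93533808, -0.01267058,  2.49605016])}
side {'intrinsics': array([[463.13171999,   0.        , 274.04623174],
       [  0.        , 463.13171999, 208.17237218],
       [  0.        ,   0.        ,   1.        ]]), 'k1': 0.010415243867809664, 'origin': array([-0.06031575, -0.88795101,  0.74459519]), 'orientation': array([ 1.0432598 ,  0.00923228, -0.67364389])}
wrist {'intrinsics': array([[329.89745043,   0.        , 278.49711365],
       [  0.        , 329.89745043, 209.49169444],
       [  0.        ,   0.        ,   1.        ]]), 'k1': -0.016607149990366554, 'hand_eye': array([[-7.06200072e-04,  9.59624713e-01,  2.81282618e-01,
         7.06609576e-02],
       [ 9.99999326e-01,  4.18563879e-04,  1.08266681e-03,
        -4.98740433e-04],
       [ 9.21219080e-04,  2.81283193e-01, -9.59624362e-01,
        -1.34830223e-01],
       [ 0.00000000e+00,  0.00000000e+00,  0.00000000e+00,
         1.00000000e+00]])}
```

View pics/scene0.png

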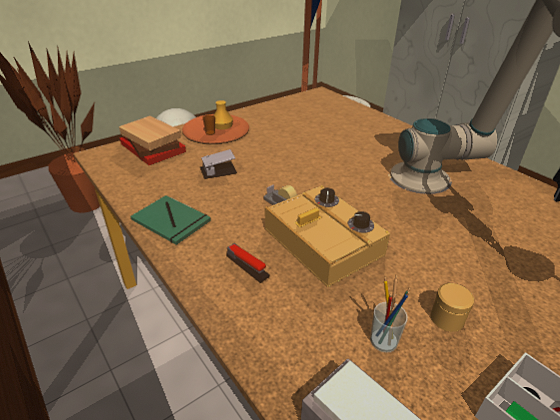

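View pics/side0.png

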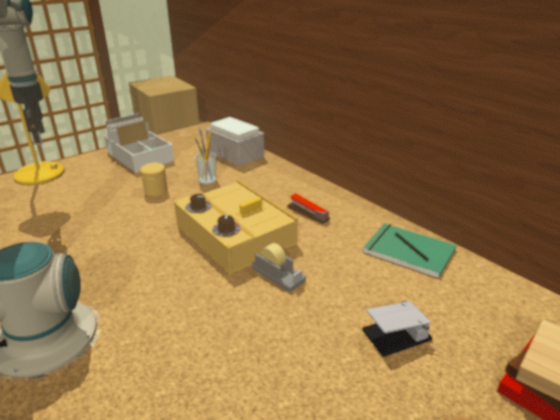

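The scene view shows the knobs at about (327,197) for b and (362,221) for a, and the pull at (308,216). In the side view they are at (226,224), (197,202) and (251,206).

```bash
cat > h.py <<'E'
from rig import r
import cv2,numpy as np
from scipy.spatial.transform import Rotation as Ro
def cam(n,st=None):
    p=r.camera_params(n)
    if n=="wrist":
        st=st or r.state(); T=np.eye(4); T[:3,:3]=Ro.from_euler('xyz',st['tool_rot']).as_matrix(); T[:3,3]=st['position']
        M=T@p['hand_eye']; return p,M[:3,:3],M[:3,3]
    return p,Ro.from_euler('xyz',p['orientation']).as_matrix(),p['origin']
def ray(c,uv):
    p,R,o=c
    q=cv2.undistortPoints(np.array([[uv]],float),p['intrinsics'],np.array([p['k1'],0,0,0.]))[0,0]
    d=R@np.array([q[0],-q[1],-1]); return o,d/np.linalg.norm(d)
def plane(c,uv,z):
    o,d=ray(c,uv); return o+d*(z-o[2])/d[2]
def proj(c,P):
    p,R,o=c; v=R.T@(np.array(P)-o); x=np.array([v[0],-v[1]])/-v[2]
    x=x*(1+p['k1']*(x@x)); K=p['intrinsics']; return np.array([K[0,0]*x[0]+K[0,2],K[1,1]*x[1]+K[1,2]])
def tool(P,st=None):
    st=st or r.state(); return Ro.from_euler('xyz',st['tool_rot']).as_matrix().T@(np.array(P)-st['position'])
E
python3 - <<'E'
from h import *
for n,u in (("scene",[(362,221),(327,197),(308,216)]),("side",[(197,202),(226,224),(251,206)])):
    c=cam(n)
    for uv,z in zip(u,(.103,.103,.097)): print(n,plane(c,uv,z).round(3))
# other things, bases
for n,u in (("scene",[(385,340),(452,318),(247,268),(216,170),(280,203)]),("side",[(207,180),(153,190),(309,212),(397,335),(278,275)])):
    c=cam(n)
    print(n,[plane(c,uv,.02).round(3)[:2] for uv in u])
E
```

```text
scene [0.486 0.155 0.103]
scene [0.486 0.008 0.103]
scene [0.589 0.041 0.097]
side [0.476 0.142 0.103]
side [ 0.474 -0.008  0.103]
side [0.586 0.035 0.097]
scene [array([0.681, 0.431]), array([0.502, 0.485]), array([0.807, 0.048]), array([ 0.615, -0.454]), array([ 0.55 , -0.144])]
side [array([0.652, 0.389]), array([0.473, 0.44 ]), array([0.778, 0.002]), array([ 0.579, -0.491]), array([ 0.512, -0.176])]
```

Emit:
{"api": "send_rows", "payload": {
  "targets": [
    [-4,-4,-1,0],
    [-7,-6.5,-2,0],
    [-9,-9,-3,0],
    [-12,-11.5,-4,0],
    [-14.5,-14,-4,0],
    [-17,-16.5,-4,0],
    [-19.5,-19,-4,0],
    [-22,-21,-4,0]
  ]
}}

```text
time: 0.82
position: [0.3313, 0.2656, 0.2794]
tool_rot: [-3.141, 0.0, 2.793]
force: [0.6, -0.1, -0.4]
finger_gap: 1.002
```

Emit:
{"api": "send_rows", "payload": {
  "targets": [
    [-2.5,-2.5,0,0],
    [-5,-4.5,0,0],
    [-7,-6.5,0,0],
    [-9.5,-9,0,0],
    [-12,-11,0,0],
    [-14,-12.5,0,0],
    [-14,-12.5,0,0],
    [-14,-12.5,0,0]
  ]
}}

```text
time: 1.48
position: [0.4206, 0.1017, 0.2789]
tool_rot: [3.142, -0.001, 2.79]
force: [0.3, 0.7, 0.6]
finger_gap: 1.0
```

```bash
python3 - <<'E'
from h import *
import pickle
st=r.state(); print(st['position'],st['tool_rot'],st['qpos'],st['force'],st['moment'])
im=cv2.cvtColor(r.grab_frame("wrist"),cv2.COLOR_RGB2BGR); cv2.imwrite("pics/w1.png",im)
pickle.dump(st,open("w1.pkl","wb"))
c=cam("wrist",st)
for P in [(.481,.149,.103),(.48,0,.103),(.588,.038,.097)]: print(proj(c,P))
E
```

```text
[0.42058184 0.10171682 0.27891539] [ 3.14156211e+00 -1.20355870e-03  2.78981677e+00] [ 7.57703703e-02  3.59287221e-02  1.70463658e+00  5.34425700e-04
  1.40210993e+00 -1.14334006e+00] [0.29852139 0.65919411 0.60295497] [-0.02571069  0.02347144 -0.01984977]
[344.6125175  228.88879624]
[207.44342207 274.50838608]
[277.46892358 342.1856015 ]
```

View pics/w1.png

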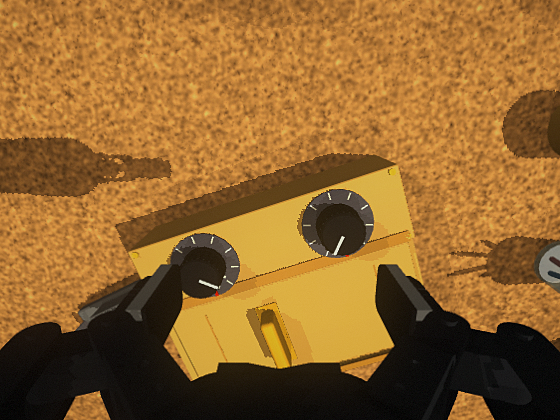

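The wrist view has +x down and +y right. It shows dial a at (340,228) with its pointer around (338,246), dial b at (203,268) with its pointer around (208,284), and the pull at (273,335).

```bash
cat > meas.py <<'E'
from h import *
import pickle,sys
def dials(im,st,cs):
    c=cam("wrist",st); hsv=cv2.cvtColor(im,cv2.COLOR_BGR2HSV)
    w=((hsv[...,1]<70)&(hsv[...,2]>130)).astype(np.uint8)
    for u0 in cs:
        n,l,s,ce=cv2.connectedComponentsWithStats(w)
        M=[]
        for i in range(1,n):
            d=np.hypot(*(ce[i]-u0))
            if d<48 and s[i,4]>3:
                ys,xs=np.where(l==i); 
                P=np.array([plane(c,(x,y),.0875)[:2] for x,y in zip(xs,ys)])
                T=np.array([plane(c,(x,y),.118)[:2] for x,y in zip(xs,ys)])
                M.append((s[i,4],ce[i],P.mean(0),T))
        M.sort(key=lambda m:-m[0]); ptr=M[0]; mk=np.array([m[2] for m in M[1:]])
        A=np.c_[2*mk,np.ones(len(mk))]; x=np.linalg.lstsq(A,(mk**2).sum(1),rcond=None)[0]
        cen=x[:2]; rad=np.sqrt(x[2]+cen@cen)
        T=ptr[3]; ev,V=np.linalg.eigh(np.cov(T.T)); v=V[:,1]; m=T.mean(0)
        if v@(m-cen)<0: v=-v
        print("n",len(M),"areas",[k[0] for k in M],"cen",cen.round(4),"rad",rad.round(4),"res",(np.hypot(*(mk-cen).T)-rad).round(4),
          "ptr angle cw",-np.arctan2(v[1],v[0]),"radial",-np.arctan2(*(m-cen)[::-1]),"marks cw",np.sort(-np.arctan2(mk[:,1]-cen[1],mk[:,0]-cen[0])).round(3), "ptr off",m-cen)
if __name__=="__main__":
    dials(cv2.imread("pics/w1.png"),pickle.load(open("w1.pkl","rb")),[(339,226),(203,267)])
E
python3 meas.py; python3 - <<'E'
from h import *
st=__import__('pickle').load(open("w1.pkl","rb")); c=cam("wrist",st)
im=cv2.imread("pics/w1.png"); h=cv2.cvtColor(im,cv2.COLOR_BGR2HSV)
red=((h[...,0]<8)|(h[...,0]>172))&(h[...,1]>140)&(h[...,2]>80)
n,l,s,ce=cv2.connectedComponentsWithStats(red.astype(np.uint8))
for i in range(1,n):
    if s[i,4]>3: print(ce[i],s[i,4],plane(c,ce[i],.0875))
cv2.imwrite("pics/w1c.png",cv2.resize(im[170:370,150:400],None,fx=3,fy=3,interpolation=cv2.INTER_CUBIC))
E
```

```text
n 8 areas [np.int32(62), np.int32(15), np.int32(15), np.int32(15), np.int32(12), np.int32(8), np.int32(6), np.int32(4)] cen [0.4801 0.1432] rad 0.0335 res [-0.0011  0.0002  0.0006 -0.0003 -0.0007  0.0002  0.0011] ptr angle cw 0.7369831425565304 radial 0.5826767354026186 marks cw [-3.066 -2.445 -1.84  -1.233  0.617  1.264  2.578] ptr off [ 0.00882395 -0.00581499]
n 9 areas [np.int32(61), np.int32(15), np.int32(15), np.int32(12), np.int32(11), np.int32(11), np.int32(5), np.int32(4), np.int32(4)] cen [ 0.4739 -0.0059] rad 0.0317 res [-0.0016  0.0008  0.003  -0.0007  0.0016 -0.0053  0.0019 -0.0005] ptr angle cw -0.8065858275828988 radial -0.6819493842730397 marks cw [-3.106 -2.431 -1.784 -1.163 -0.646 -0.572 -0.188  2.512] ptr off [0.00997741 0.00810056]
[346.4 255.2] 5 [0.5167093  0.14322362 0.0875    ]
[216.5   293.375] 16 [ 0.51111007 -0.00615205  0.0875    ]
```

View pics/w1c.png

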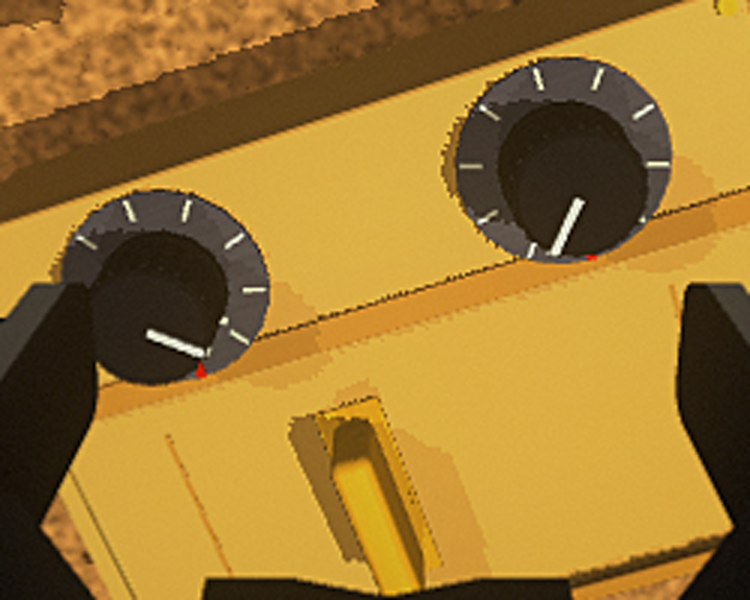

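Emit:
{"api": "send_rows", "payload": {
  "targets": [
    [-2,3,2,0],
    [-4.1,6,4,0],
    [-4.1,6,6.5,0],
    [-4.1,6,9,0],
    [-4.1,6,11.5,0],
    [-4.1,6,13,0],
    [-4.1,6,13,0],
    [-4.1,6,13,0]
  ]
}}

```text
time: 2.2
position: [0.4783, 0.146, 0.1489]
tool_rot: [-3.141, -0.002, 2.795]
force: [0.5, 0.1, -0.2]
finger_gap: 0.997
```

```bash
python3 - <<'E'
from h import *
import pickle
st=r.state(); print(st['position'],st['tool_rot'],st['qpos'],st['force'],st['moment'])
im=cv2.cvtColor(r.grab_frame("wrist"),cv2.COLOR_RGB2BGR); cv2.imwrite("pics/w2.png",im)
pickle.dump(st,open("w2.pkl","wb"))
E
```

```text
[0.47826969 0.14600616 0.14890267] [-3.14100527e+00 -2.01556203e-03  2.79454752e+00] [ 1.56730766e-01  2.35952956e-01  1.80222933e+00  5.13135759e-04
  1.10545913e+00 -1.06725175e+00] [ 0.46655886  0.10406682 -0.24813368] [-0.01784101 -0.05090895  0.00903966]
```

View pics/w2.png

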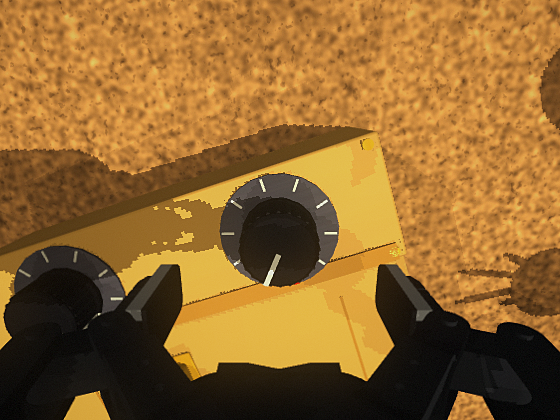

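Dial a is at (279,232) for the plate and (279,245) for the knob, with the pointer at (272,270), sitting between the open jaws.

```bash
python3 - <<'E'
from meas import *
st=pickle.load(open("w2.pkl","rb")); im=cv2.imread("pics/w2.png")
dials(im,st,[(279,232)])
c=cam("wrist",st); g=cv2.GaussianBlur(im,(3,3),0).max(2)
print([int(g[250,x]) for x in range(225,335,6)])
m=(g<38).astype(np.uint8); n,l,s,ce=cv2.connectedComponentsWithStats(m)
k=l[245,262]; print(s[k],ce[k])
# widest row extents of knob => top circle left/right/bottom edge
ys,xs=np.where(l==k); P=np.array([plane(c,(x,y),.118)[:2] for x,y in zip(xs,ys)])
for z in (.118,.103): 
  row=[(xs[ys==y].min(),xs[ys==y].max()) for y in (235,245,250,255,262)]; print(row)
print("centre of TCP axis at .118 ->",proj(c,np.r_[st['position'][:2],.118]))
E
```

```text
n 3 areas [np.int32(89), np.int32(68), np.int32(4)] cen [0.3525 0.3162] rad 0.2315 res [-0. -0.] ptr angle cw 0.7163719673081772 radial 0.9153907108714768 marks cw [0.892 1.036] ptr off [ 0.14002153 -0.18213727]
[66, 68, 64, 42, 41, 40, 38, 38, 37, 36, 36, 37, 38, 39, 41, 41, 85, 91, 97]
[ 241  198   72   65 2639] [276.64228875 225.72034862]
[(np.int64(242), np.int64(305)), (np.int64(257), np.int64(300)), (np.int64(263), np.int64(295)), (np.int64(273), np.int64(283)), (np.int64(280), np.int64(280))]
[(np.int64(242), np.int64(305)), (np.int64(257), np.int64(300)), (np.int64(263), np.int64(295)), (np.int64(273), np.int64(283)), (np.int64(280), np.int64(280))]
centre of TCP axis at .118 -> [279.82422732 248.66047546]
```

Knob a is centred on the tool axis to within about 1 mm, so I'll descend and grip.

Emit:
{"api": "send_rows", "payload": {
  "targets": [
    [0,0,1.5,0],
    [0,0,3,0],
    [0,0,4,0],
    [0,0,4.4,0],
    [0,0,4.4,0],
    [0,0,4.4,0]
  ]
}}

```text
time: 2.75
position: [0.48, 0.1451, 0.106]
tool_rot: [3.141, 0.001, 2.793]
force: [-0.4, 0.4, 0.0]
finger_gap: 1.0
```

Emit:
{"api": "send_rows", "payload": {
  "targets": [
    [0,0,0,0],
    [0,0,0,0],
    [0,0,0,0],
    [0,0,0,0],
    [0,0,0,0],
    [0,0,0,0],
    [0,0,0,0],
    [0,0,0,0]
  ],
  "grip": 0.4,
  "squeeze": 25
}}

```text
time: 3.42
position: [0.48, 0.1456, 0.1061]
tool_rot: [3.14, 0.001, 2.792]
force: [-1.1, 3.2, 5.4]
finger_gap: 0.499
```

```bash
cat > s.py <<'E'
from rig import r
s=r.state(); print(s['time'],s['position'].round(4),'yaw',round(float(s['tool_rot'][2]),4),'F',s['force'].round(2),'M',s['moment'].round(3),'gap',round(s['finger_gap'],3),'q6',s['qpos'][5].round(4),'e6',s['effort'][5].round(3))
E
python3 s.py
```

```text
3.4167 [0.48   0.1456 0.1061] yaw 2.7923 F [-1.12  3.17  5.37] M [0.499 0.036 0.015] gap 0.499 q6 -1.0675 e6 -0.007
```

Emit:
{"api": "send_rows", "payload": {
  "targets": [
    [0,0,0,5],
    [0,0,0,10],
    [0,0,0,15],
    [0,0,0,20],
    [0,0,0,25],
    [0,0,0,30],
    [0,0,0,35],
    [0,0,0,40]
  ]
}}

```text
time: 4.08
position: [0.4798, 0.1453, 0.1061]
tool_rot: [3.14, -0.0, 2.091]
force: [-1.1, 2.5, 6.7]
finger_gap: 0.502
```

```bash
python3 s.py
```

```text
4.0833 [0.4798 0.1453 0.1061] yaw 2.0905 F [-1.12  2.48  6.66] M [0.342 0.11  0.055] gap 0.502 q6 -0.3653 e6 -0.777
```

Emit:
{"api": "send_rows", "payload": {
  "targets": [
    [0,0,0,1],
    [0,0,0,2],
    [0,0,0,3],
    [0,0,0,4],
    [0,0,0,5],
    [0,0,0,6],
    [0,0,0,6]
  ]
}}

```text
time: 4.67
position: [0.4798, 0.1453, 0.1061]
tool_rot: [3.14, -0.0, 1.989]
force: [-1.0, 3.1, 5.9]
finger_gap: 0.506
```

```bash
python3 s.py
```

```text
4.6667 [0.4798 0.1453 0.1061] yaw 1.9893 F [-0.97  3.07  5.85] M [ 0.349  0.187 -0.018] gap 0.506 q6 -0.2641 e6 0.055
```

Emit:
{"api": "send_rows", "payload": {
  "targets": [
    [0,0,0,1],
    [0,0,0,2],
    [0,0,0,3],
    [0,0,0,4],
    [0,0,0,4]
  ]
}}

```text
time: 5.08
position: [0.4797, 0.1453, 0.1061]
tool_rot: [3.14, -0.0, 1.92]
force: [-0.5, 1.6, 7.0]
finger_gap: 0.504
```

```bash
python3 s.py
```

```text
5.0833 [0.4797 0.1453 0.1061] yaw 1.9195 F [-0.54  1.65  7.01] M [ 0.292  0.138 -0.044] gap 0.504 q6 -0.1944 e6 0.067
```

Emit:
{"api": "send_rows", "payload": {
  "targets": [
    [0,0,0,1],
    [0,0,0,2],
    [0,0,0,3],
    [0,0,0,3]
  ]
}}

```text
time: 5.42
position: [0.4797, 0.1453, 0.1061]
tool_rot: [3.14, -0.0, 1.867]
force: [-0.5, 2.8, 6.4]
finger_gap: 0.507
```

```bash
python3 s.py
```

```text
5.4167 [0.4797 0.1453 0.1061] yaw 1.8672 F [-0.46  2.8   6.37] M [ 0.281  0.144 -0.002] gap 0.507 q6 -0.142 e6 0.07
```

Emit:
{"api": "send_rows", "payload": {
  "targets": [
    [0,0,0,1],
    [0,0,0,2],
    [0,0,0,3],
    [0,0,0,3]
  ]
}}

```text
time: 5.75
position: [0.4797, 0.1453, 0.1061]
tool_rot: [3.14, -0.0, 1.815]
force: [-0.3, 2.3, 6.4]
finger_gap: 0.501
```

```bash
python3 s.py
```

```text
5.75 [0.4797 0.1453 0.1061] yaw 1.8149 F [-0.28  2.28  6.35] M [ 0.34   0.107 -0.035] gap 0.501 q6 -0.0897 e6 0.085
```

Emit:
{"api": "send_rows", "payload": {
  "targets": [
    [0,0,0,1],
    [0,0,0,2],
    [0,0,0,3],
    [0,0,0,3]
  ]
}}

```text
time: 6.08
position: [0.4797, 0.1453, 0.1061]
tool_rot: [3.141, -0.001, 1.762]
force: [-1.0, 2.5, 6.3]
finger_gap: 0.505
```

```bash
python3 s.py
```

```text
6.0833 [0.4797 0.1453 0.1061] yaw 1.7624 F [-0.98  2.52  6.27] M [ 0.287  0.174 -0.084] gap 0.505 q6 -0.0372 e6 0.045
```

Emit:
{"api": "send_rows", "payload": {
  "targets": [
    [0,0,0,1],
    [0,0,0,2],
    [0,0,0,3],
    [0,0,0,3]
  ]
}}

```text
time: 6.42
position: [0.4796, 0.1453, 0.1061]
tool_rot: [3.141, -0.001, 1.71]
force: [-0.6, 2.5, 5.6]
finger_gap: 0.505
```

```bash
python3 s.py
```

```text
6.4167 [0.4796 0.1453 0.1061] yaw 1.71 F [-0.57  2.47  5.57] M [ 0.311  0.128 -0.066] gap 0.505 q6 0.0152 e6 0.053
```

Emit:
{"api": "send_rows", "payload": {
  "targets": [
    [0,0,0,1],
    [0,0,0,2],
    [0,0,0,3],
    [0,0,0,3]
  ]
}}

```text
time: 6.75
position: [0.4796, 0.1453, 0.1061]
tool_rot: [3.141, -0.001, 1.658]
force: [-1.3, 1.7, 6.5]
finger_gap: 0.504
```

```bash
python3 s.py
```

```text
6.75 [0.4796 0.1453 0.1061] yaw 1.6577 F [-1.26  1.69  6.49] M [ 0.289  0.181 -0.077] gap 0.504 q6 0.0675 e6 0.049
```

Emit:
{"api": "send_rows", "payload": {
  "targets": [
    [0,0,0,1],
    [0,0,0,2],
    [0,0,0,3],
    [0,0,0,3]
  ]
}}

```text
time: 7.08
position: [0.4796, 0.1453, 0.1061]
tool_rot: [3.141, -0.001, 1.605]
force: [-1.4, 2.1, 7.2]
finger_gap: 0.503
```

```bash
python3 s.py
```

```text
7.0833 [0.4796 0.1453 0.1061] yaw 1.6052 F [-1.41  2.11  7.25] M [ 0.218  0.178 -0.044] gap 0.503 q6 0.12 e6 0.013
```

Emit:
{"api": "send_rows", "payload": {
  "targets": [
    [0,0,0,1],
    [0,0,0,2],
    [0,0,0,3],
    [0,0,0,3]
  ]
}}

```text
time: 7.42
position: [0.4796, 0.1452, 0.1061]
tool_rot: [3.141, -0.001, 1.553]
force: [-1.0, 1.8, 6.6]
finger_gap: 0.504
```

```bash
python3 s.py; python3 - <<'E'
from h import *
im=cv2.cvtColor(r.grab_frame("wrist"),cv2.COLOR_RGB2BGR)
cv2.imwrite("pics/w3.png",cv2.resize(im[150:330,170:390],None,fx=2.5,fy=2.5,interpolation=cv2.INTER_CUBIC))
E
```

```text
7.4167 [0.4796 0.1452 0.1061] yaw 1.5527 F [-1.02  1.81  6.56] M [ 0.287  0.151 -0.129] gap 0.504 q6 0.1724 e6 0.004
```

View pics/w3.png

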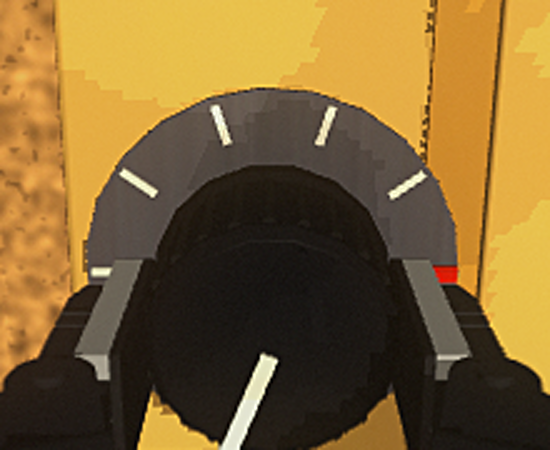

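The view shows the knob turning with the jaws. The red mark is at the right and the pointer is near 3. I'll keep going.

Emit:
{"api": "send_rows", "payload": {
  "targets": [
    [0,0,0,1],
    [0,0,0,2],
    [0,0,0,3],
    [0,0,0,3]
  ]
}}

```text
time: 7.8
position: [0.4795, 0.1453, 0.1061]
tool_rot: [3.141, -0.001, 1.501]
force: [-1.7, 2.6, 6.7]
finger_gap: 0.503
```

```bash
python3 s.py
```

```text
7.8 [0.4795 0.1453 0.1061] yaw 1.5006 F [-1.67  2.58  6.72] M [ 0.251  0.221 -0.022] gap 0.503 q6 0.2246 e6 0.061
```

Emit:
{"api": "send_rows", "payload": {
  "targets": [
    [0,0,0,1],
    [0,0,0,2],
    [0,0,0,3],
    [0,0,0,3]
  ]
}}

```text
time: 8.13
position: [0.4795, 0.1452, 0.1061]
tool_rot: [3.141, -0.001, 1.449]
force: [-2.1, 2.1, 6.6]
finger_gap: 0.505
```

```bash
python3 s.py
```

```text
8.1333 [0.4795 0.1452 0.1061] yaw 1.4487 F [-2.13  2.09  6.58] M [0.296 0.199 0.074] gap 0.505 q6 0.2766 e6 0.188
```

Emit:
{"api": "send_rows", "payload": {
  "targets": [
    [0,0,0,0.5],
    [0,0,0,1],
    [0,0,0,1]
  ]
}}

```text
time: 8.38
position: [0.4795, 0.1452, 0.1061]
tool_rot: [3.141, -0.001, 1.432]
force: [-1.7, 1.8, 6.5]
finger_gap: 0.5
```

```bash
python3 s.py
```

```text
8.3833 [0.4795 0.1452 0.1061] yaw 1.4322 F [-1.72  1.76  6.48] M [0.349 0.249 0.261] gap 0.5 q6 0.2933 e6 0.322
```

Resistance is rising sharply about 0.15 rad past 3. I'll back off and feel for the opposite wall to confirm the catch.

Emit:
{"api": "send_rows", "payload": {
  "targets": [
    [0,0,0,-1],
    [0,0,0,-2],
    [0,0,0,-3],
    [0,0,0,-3]
  ]
}}

```text
time: 8.72
position: [0.4796, 0.1453, 0.1061]
tool_rot: [3.141, -0.001, 1.484]
force: [-1.7, 2.5, 7.4]
finger_gap: 0.505
```

```bash
python3 s.py
```

```text
8.7167 [0.4796 0.1453 0.1061] yaw 1.4844 F [-1.68  2.49  7.36] M [0.264 0.154 0.082] gap 0.505 q6 0.2408 e6 -0.059
```

Emit:
{"api": "send_rows", "payload": {
  "targets": [
    [0,0,0,-1],
    [0,0,0,-2],
    [0,0,0,-2]
  ]
}}

```text
time: 8.97
position: [0.4796, 0.1452, 0.1061]
tool_rot: [3.141, -0.001, 1.519]
force: [-1.7, 2.8, 6.9]
finger_gap: 0.508
```

```bash
python3 s.py
```

```text
8.9667 [0.4796 0.1452 0.1061] yaw 1.5193 F [-1.65  2.81  6.89] M [0.258 0.127 0.022] gap 0.508 q6 0.2059 e6 -0.059
```

Emit:
{"api": "send_rows", "payload": {
  "targets": [
    [0,0,0,-1],
    [0,0,0,-2],
    [0,0,0,-2]
  ]
}}

```text
time: 9.22
position: [0.4796, 0.1452, 0.1061]
tool_rot: [3.141, -0.001, 1.554]
force: [-2.0, 1.1, 5.8]
finger_gap: 0.504
```

```bash
python3 s.py
```

```text
9.2167 [0.4796 0.1452 0.1061] yaw 1.5539 F [-2.03  1.12  5.82] M [ 0.288  0.208 -0.064] gap 0.504 q6 0.1712 e6 -0.145
```

Emit:
{"api": "send_rows", "payload": {
  "targets": [
    [0,0,0,-0.5],
    [0,0,0,-1],
    [0,0,0,-1]
  ]
}}

```text
time: 9.47
position: [0.4796, 0.1453, 0.1061]
tool_rot: [3.141, -0.001, 1.57]
force: [-1.8, 1.2, 7.1]
finger_gap: 0.506
```

```bash
python3 s.py
```

```text
9.4667 [0.4796 0.1453 0.1061] yaw 1.5703 F [-1.78  1.21  7.06] M [ 0.291  0.195 -0.175] gap 0.506 q6 0.1546 e6 -0.269
```

Dial a is caught: resistance appears at both walls, about 0.1 rad apart. I'll centre it, release, and go to dial b.

Emit:
{"api": "send_rows", "payload": {
  "targets": [
    [0,0,0,1],
    [0,0,0,2],
    [0,0,0,3],
    [0,0,0,4],
    [0,0,0,4]
  ]
}}

```text
time: 9.88
position: [0.4795, 0.1452, 0.1061]
tool_rot: [3.141, -0.001, 1.501]
force: [-1.2, 2.2, 5.9]
finger_gap: 0.505
```

```bash
python3 s.py
```

```text
9.8833 [0.4795 0.1452 0.1061] yaw 1.5005 F [-1.23  2.17  5.95] M [ 0.278  0.15  -0.003] gap 0.505 q6 0.2246 e6 0.061
```

Emit:
{"api": "send_rows", "payload": {
  "targets": [
    [0,0,0,0],
    [0,0,0,0],
    [0,0,0,0],
    [0,0,0,0],
    [0,0,-1.5,0],
    [0,0,-3.5,0],
    [0,0,-5.5,0],
    [0,0,-5.5,0]
  ],
  "grip": 0.95
}}

```text
time: 10.55
position: [0.4819, 0.1452, 0.1636]
tool_rot: [3.135, -0.001, 1.501]
force: [1.1, 0.1, -0.3]
finger_gap: 0.948
```

Emit:
{"api": "send_rows", "payload": {
  "targets": [
    [-3,0.1,0,0],
    [-6,0.2,0,0],
    [-9,0.3,0,0],
    [-12,0.4,0,0],
    [-15,0.4,0,0],
    [-15,0.4,0,0],
    [-15,0.4,0,0]
  ]
}}

```text
time: 11.13
position: [0.4726, -0.0062, 0.1596]
tool_rot: [-3.14, -0.0, 1.498]
force: [-0.2, 0.7, -0.3]
finger_gap: 0.949
```

```bash
python3 s.py; python3 - <<'E'
from h import *
import pickle
st=r.state(); pickle.dump(st,open("w4.pkl","wb"))
im=cv2.cvtColor(r.grab_frame("wrist"),cv2.COLOR_RGB2BGR); cv2.imwrite("pics/w4.png",im)
c=cam("wrist",st); o=proj(c,np.r_[st['position'][:2],.118]); print("axis px",o)
for a in range(4): print(proj(c,np.r_[st['position'][:2]+.022*np.array([np.cos(a*np.pi/2),np.sin(a*np.pi/2)]),.118]))
E
```

```text
11.1333 [ 0.4726 -0.0062  0.1596] yaw 1.4979 F [-0.25  0.66 -0.34] M [ 0.011  0.015 -0.009] gap 0.949 q6 -0.0879 e6 -0.05
axis px [277.67505069 241.04503567]
[316.00397255 238.41521874]
[274.73279264 204.1737742 ]
[239.53972809 243.64747589]
[280.42986842 275.55150115]
```

View pics/w4.png

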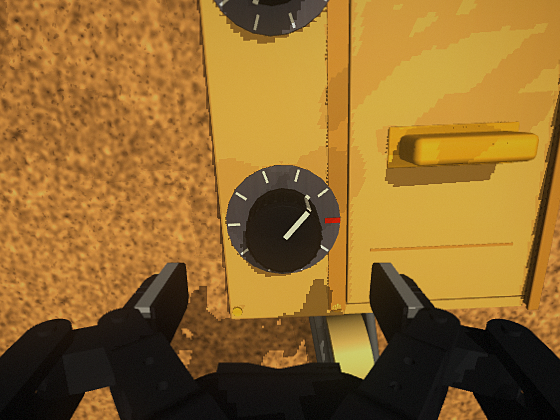

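Dial b's knob centre is at about (284,236), and the tool axis is at (278,241). I'll shift +0.3 and +0.35 cm, descend and grip. The pull bar's top runs from (403,148) to (537,148).

Emit:
{"api": "send_rows", "payload": {
  "targets": [
    [0.3,0.35,1,0],
    [0.3,0.35,2.5,0],
    [0.3,0.35,4,0],
    [0.3,0.35,5,0],
    [0.3,0.35,5.4,0],
    [0.3,0.35,5.4,0],
    [0.3,0.35,5.4,0]
  ]
}}

```text
time: 11.77
position: [0.4768, -0.0014, 0.106]
tool_rot: [-3.141, -0.0, 1.503]
force: [-0.1, 0.7, 0.8]
finger_gap: 0.946
```

Emit:
{"api": "send_rows", "payload": {
  "targets": [
    [0,0,0,0],
    [0,0,0,0],
    [0,0,0,0],
    [0,0,0,0],
    [0,0,0,0],
    [0,0,0,0],
    [0,0,0,0],
    [0,0,0,0]
  ],
  "grip": 0.4,
  "squeeze": 25
}}

```text
time: 12.43
position: [0.4756, -0.0021, 0.1071]
tool_rot: [-3.14, -0.0, 1.501]
force: [-2.8, 0.1, 5.6]
finger_gap: 0.506
```

```bash
python3 s.py; python3 - <<'E'
from h import *
import pickle
st=pickle.load(open("w4.pkl","rb")); c=cam("wrist",st)
for z in (.112,): print([plane(c,p,z).round(4) for p in [(403,148),(537,148),(470,136),(470,160)]])
E
```

```text
12.4333 [ 0.4756 -0.0021  0.1071] yaw 1.5011 F [-2.8   0.15  5.58] M [0.094 0.696 0.019] gap 0.506 q6 -0.0814 e6 0.015
[array([0.5449, 0.0408, 0.112 ]), array([0.6192, 0.0356, 0.112 ]), array([0.5813, 0.0447, 0.112 ]), array([0.5824, 0.0316, 0.112 ])]
```

Emit:
{"api": "send_rows", "payload": {
  "targets": [
    [0,0,0,-5],
    [0,0,0,-10],
    [0,0,0,-15],
    [0,0,0,-20],
    [0,0,0,-25],
    [0,0,0,-30],
    [0,0,0,-35],
    [0,0,0,-39]
  ]
}}

```text
time: 13.1
position: [0.4743, -0.0025, 0.1071]
tool_rot: [-3.138, -0.002, 2.186]
force: [-6.2, -1.5, 9.6]
finger_gap: 0.503
```

Emit:
{"api": "send_rows", "payload": {
  "targets": [
    [0,0,0,-1],
    [0,0,0,-2],
    [0,0,0,-3],
    [0,0,0,-3]
  ]
}}

```text
time: 13.43
position: [0.4742, -0.0025, 0.1071]
tool_rot: [-3.138, -0.002, 2.235]
force: [-6.4, -1.4, 7.9]
finger_gap: 0.509
```

```bash
python3 s.py
```

```text
13.4333 [ 0.4742 -0.0025  0.1071] yaw 2.2351 F [-6.42 -1.36  7.94] M [-0.219  1.059  0.032] gap 0.509 q6 -0.8149 e6 -0.071
```

Emit:
{"api": "send_rows", "payload": {
  "targets": [
    [0,0,0,-1],
    [0,0,0,-2],
    [0,0,0,-3],
    [0,0,0,-3]
  ]
}}

```text
time: 13.77
position: [0.4741, -0.0026, 0.1071]
tool_rot: [-3.138, -0.002, 2.288]
force: [-6.8, -0.4, 10.1]
finger_gap: 0.506
```

```bash
python3 s.py
```

```text
13.7667 [ 0.4741 -0.0026  0.1071] yaw 2.2875 F [-6.77 -0.39 10.06] M [-0.313  1.047  0.005] gap 0.506 q6 -0.8673 e6 -0.095
```

Emit:
{"api": "send_rows", "payload": {
  "targets": [
    [0,-0.1,0,-1],
    [0,-0.2,0,-2],
    [0,-0.2,0,-3],
    [0,-0.2,0,-3]
  ]
}}

```text
time: 14.1
position: [0.474, -0.0027, 0.1072]
tool_rot: [3.141, -0.002, 2.339]
force: [-2.1, 1.7, 7.1]
finger_gap: 0.502
```

```bash
python3 s.py
```

```text
14.1 [ 0.474  -0.0027  0.1072] yaw 2.3387 F [-2.14  1.74  7.13] M [0.339 0.663 0.021] gap 0.502 q6 -0.9228 e6 -0.087
```

Emit:
{"api": "send_rows", "payload": {
  "targets": [
    [0,0,0,-1],
    [0,0,0,-2],
    [0,0,0,-3],
    [0,0,0,-3]
  ]
}}

```text
time: 14.43
position: [0.4739, -0.0028, 0.1071]
tool_rot: [-3.142, -0.002, 2.391]
force: [-3.4, 2.5, 6.8]
finger_gap: 0.504
```

```bash
python3 s.py
```

```text
14.4333 [ 0.4739 -0.0028  0.1071] yaw 2.3915 F [-3.42  2.52  6.76] M [0.331 0.626 0.093] gap 0.504 q6 -0.9753 e6 -0.045
```

Emit:
{"api": "send_rows", "payload": {
  "targets": [
    [0,0,0,-1],
    [0,0,0,-2],
    [0,0,0,-3],
    [0,0,0,-3]
  ]
}}

```text
time: 14.77
position: [0.4739, -0.0029, 0.1071]
tool_rot: [-3.141, -0.002, 2.444]
force: [-3.8, 2.2, 5.8]
finger_gap: 0.501
```

```bash
python3 s.py
```

```text
14.7667 [ 0.4739 -0.0029  0.1071] yaw 2.4439 F [-3.8   2.16  5.79] M [0.292 0.576 0.098] gap 0.501 q6 -1.0277 e6 -0.044
```

Emit:
{"api": "send_rows", "payload": {
  "targets": [
    [0,0,0,-1],
    [0,0,0,-2],
    [0,0,0,-3],
    [0,0,0,-3]
  ]
}}

```text
time: 15.1
position: [0.4738, -0.003, 0.1071]
tool_rot: [-3.141, -0.002, 2.496]
force: [-4.1, 2.4, 7.1]
finger_gap: 0.502
```

```bash
python3 s.py
```

```text
15.1 [ 0.4738 -0.003   0.1071] yaw 2.4964 F [-4.14  2.39  7.09] M [0.219 0.69  0.051] gap 0.502 q6 -1.08 e6 -0.052
```

Emit:
{"api": "send_rows", "payload": {
  "targets": [
    [0,0,0,-1],
    [0,0,0,-2],
    [0,0,0,-3],
    [0,0,0,-3]
  ]
}}

```text
time: 15.43
position: [0.4738, -0.0031, 0.1071]
tool_rot: [-3.141, -0.002, 2.549]
force: [-3.1, 1.2, 7.8]
finger_gap: 0.501
```

```bash
python3 s.py
```

```text
15.4333 [ 0.4738 -0.0031  0.1071] yaw 2.5488 F [-3.09  1.17  7.8 ] M [0.181 0.709 0.062] gap 0.501 q6 -1.1325 e6 -0.01
```

Emit:
{"api": "send_rows", "payload": {
  "targets": [
    [0,0,0,-1],
    [0,0,0,-2],
    [0,0,0,-3],
    [0,0,0,-3]
  ]
}}

```text
time: 15.77
position: [0.4737, -0.0032, 0.1072]
tool_rot: [-3.141, -0.002, 2.602]
force: [-3.1, 2.1, 6.8]
finger_gap: 0.503
```

```bash
python3 s.py
```

```text
15.7667 [ 0.4737 -0.0032  0.1072] yaw 2.6015 F [-3.09  2.08  6.77] M [0.177 0.667 0.171] gap 0.503 q6 -1.185 e6 0.067
```

Emit:
{"api": "send_rows", "payload": {
  "targets": [
    [0,0,0,-1],
    [0,0,0,-2],
    [0,0,0,-2]
  ]
}}

```text
time: 16.02
position: [0.4737, -0.0032, 0.1072]
tool_rot: [-3.141, -0.002, 2.636]
force: [-3.8, 1.6, 7.1]
finger_gap: 0.504
```

```bash
python3 s.py
```

```text
16.0167 [ 0.4737 -0.0032  0.1072] yaw 2.6362 F [-3.76  1.59  7.07] M [0.101 0.754 0.034] gap 0.504 q6 -1.2197 e6 -0.061
```

Emit:
{"api": "send_rows", "payload": {
  "targets": [
    [0,0,0,-1],
    [0,0,0,-2],
    [0,0,0,-2]
  ]
}}

```text
time: 16.27
position: [0.4736, -0.0033, 0.1071]
tool_rot: [-3.141, -0.002, 2.671]
force: [-3.8, 1.6, 7.3]
finger_gap: 0.505
```

```bash
python3 s.py
```

```text
16.2667 [ 0.4736 -0.0033  0.1071] yaw 2.6711 F [-3.8   1.58  7.3 ] M [0.067 0.719 0.049] gap 0.505 q6 -1.2546 e6 -0.061
```

Emit:
{"api": "send_rows", "payload": {
  "targets": [
    [0,0,0,-1],
    [0,0,0,-2],
    [0,0,0,-2]
  ]
}}

```text
time: 16.52
position: [0.4736, -0.0034, 0.1071]
tool_rot: [-3.141, -0.002, 2.706]
force: [-3.8, 0.0, 7.3]
finger_gap: 0.506
```

```bash
python3 s.py
```

```text
16.5167 [ 0.4736 -0.0034  0.1071] yaw 2.7058 F [-3.84  0.01  7.28] M [-0.007  0.758 -0.064] gap 0.506 q6 -1.2893 e6 -0.138
```

Torque is rising. One more degree.

Emit:
{"api": "send_rows", "payload": {
  "targets": [
    [0,0,0,-0.5],
    [0,0,0,-1],
    [0,0,0,-1]
  ]
}}

```text
time: 16.77
position: [0.4736, -0.0034, 0.1071]
tool_rot: [-3.141, -0.002, 2.722]
force: [-2.9, 1.2, 7.3]
finger_gap: 0.503
```

```bash
python3 s.py
```

```text
16.7667 [ 0.4736 -0.0034  0.1071] yaw 2.7224 F [-2.91  1.18  7.29] M [-0.112  0.728 -0.235] gap 0.503 q6 -1.3059 e6 -0.277
```

Emit:
{"api": "send_rows", "payload": {
  "targets": [
    [0,0,0,1],
    [0,0,0,2],
    [0,0,0,3],
    [0,0,0,4],
    [0,0,0,5],
    [0,0,0,6],
    [0,0,0,7],
    [0,0,0,7]
  ]
}}

```text
time: 17.43
position: [0.4737, -0.0031, 0.1071]
tool_rot: [-3.141, -0.002, 2.6]
force: [-3.5, 0.9, 6.1]
finger_gap: 0.505
```

```bash
python3 s.py
```

```text
17.4333 [ 0.4737 -0.0031  0.1071] yaw 2.6003 F [-3.48  0.9   6.05] M [0.201 0.723 0.056] gap 0.505 q6 -1.1839 e6 0.203
```

Emit:
{"api": "send_rows", "payload": {
  "targets": [
    [0,0,0,0.5],
    [0,0,0,1],
    [0,0,0,1]
  ]
}}

```text
time: 17.68
position: [0.4737, -0.0031, 0.1071]
tool_rot: [-3.141, -0.002, 2.584]
force: [-4.2, 1.7, 7.8]
finger_gap: 0.504
```

```bash
python3 s.py
```

```text
17.6833 [ 0.4737 -0.0031  0.1071] yaw 2.5839 F [-4.19  1.7   7.75] M [0.242 0.665 0.285] gap 0.504 q6 -1.1673 e6 0.354
```

Dial b is caught too. I'll centre it, release, and move over the pull.

Emit:
{"api": "send_rows", "payload": {
  "targets": [
    [0,0,0,-1],
    [0,0,0,-2],
    [0,0,0,-3],
    [0,0,0,-4],
    [0,0,0,-4]
  ]
}}

```text
time: 18.1
position: [0.4736, -0.0032, 0.1071]
tool_rot: [-3.141, -0.002, 2.654]
force: [-3.2, 1.9, 7.1]
finger_gap: 0.503
```

```bash
python3 s.py
```

```text
18.1 [ 0.4736 -0.0032  0.1071] yaw 2.6536 F [-3.17  1.88  7.12] M [0.106 0.735 0.069] gap 0.503 q6 -1.2371 e6 -0.062
```

Emit:
{"api": "send_rows", "payload": {
  "targets": [
    [0,0,0,0],
    [0,0,0,0],
    [0,0,0,0],
    [0,0,0,0],
    [0,0,-1.5,0],
    [0,0,-3.5,0],
    [0,0,-6,0],
    [0,0,-6,0]
  ],
  "grip": 0.9
}}

```text
time: 18.77
position: [0.4784, -0.004, 0.1703]
tool_rot: [3.139, 0.008, 2.653]
force: [1.2, -0.7, 0.7]
finger_gap: 0.901
```

Emit:
{"api": "send_rows", "payload": {
  "targets": [
    [-2,2,0,-5],
    [-4,4,0,-10],
    [-6,6,0,-15],
    [-7.6,8,0,-21],
    [-7.6,8.7,0,-26],
    [-7.6,8.7,0,-26],
    [-7.6,8.7,0,-26]
  ]
}}

```text
time: 19.35
position: [0.5825, 0.0377, 0.1653]
tool_rot: [-3.141, -0.002, 3.105]
force: [0.2, 0.4, -0.5]
finger_gap: 0.9
```

```bash
python3 s.py; python3 - <<'E'
from h import *
import pickle
st=r.state(); pickle.dump(st,open("w5.pkl","wb"))
im=cv2.cvtColor(r.grab_frame("wrist"),cv2.COLOR_RGB2BGR); cv2.imwrite("pics/w5.png",im)
c=cam("wrist",st)
print([proj(c,np.r_[st['position'][:2]+np.array(d),.112]).round(0) for d in ((0,0),(.035,0),(-.035,0),(0,.008),(0,-.008))])
E
```

```text
19.35 [0.5825 0.0377 0.1653] yaw 3.1055 F [ 0.2   0.4  -0.48] M [-0.023  0.038 -0.001] gap 0.9 q6 -1.589 e6 -0.072
[array([280., 235.]), array([282., 286.]), array([278., 178.]), array([293., 234.]), array([267., 235.])]
```

View pics/w5.png

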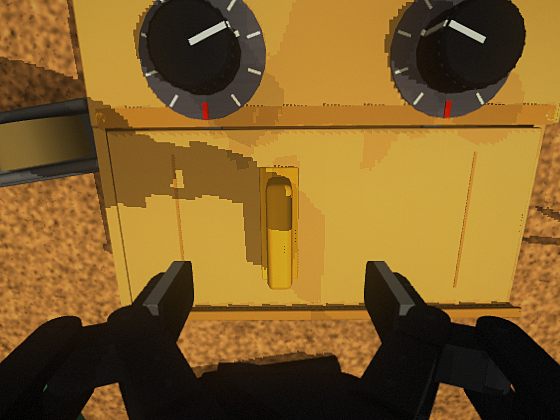

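The bar spans (279,178) to (279,288), centred on the tool axis. Next: descend, grip, and try a small slide to test the lock.

Emit:
{"api": "send_rows", "payload": {
  "targets": [
    [0,0,1.5,0],
    [0,0,3,0],
    [0,0,4.5,0],
    [0,0,6,0],
    [0,0,6.5,0],
    [0,0,6.5,0]
  ]
}}

```text
time: 19.9
position: [0.5812, 0.0372, 0.1001]
tool_rot: [-3.142, -0.004, 3.105]
force: [0.1, 0.4, 0.3]
finger_gap: 0.899
```

Emit:
{"api": "send_rows", "payload": {
  "targets": [
    [0,0,0,0],
    [0,0,0,0],
    [0,0,0,0],
    [0,0,0,0],
    [0,0,0,0],
    [0,0,0,0],
    [0,0,0,0],
    [0,0,0,0]
  ],
  "grip": 0.1,
  "squeeze": 25
}}

```text
time: 20.57
position: [0.5835, 0.0379, 0.1021]
tool_rot: [3.141, 0.001, 3.107]
force: [0.4, 1.1, 5.8]
finger_gap: 0.182
```

```bash
python3 s.py
```

```text
20.5667 [0.5835 0.0379 0.1021] yaw 3.1073 F [0.42 1.14 5.83] M [0.277 0.167 0.195] gap 0.182 q6 -1.5911 e6 0.194
```

Emit:
{"api": "send_rows", "payload": {
  "targets": [
    [0,0.1,0,0],
    [0,0.2,0,0],
    [0,0.3,0,0],
    [0,0.4,0,0],
    [0,0.4,0,0]
  ]
}}

```text
time: 20.98
position: [0.5835, 0.0405, 0.102]
tool_rot: [-3.139, 0.001, 3.108]
force: [-1.5, -1.2, 5.8]
finger_gap: 0.184
```

```bash
python3 s.py
```

```text
20.9833 [0.5835 0.0405 0.102 ] yaw 3.1078 F [-1.49 -1.19  5.82] M [-0.279  0.231  0.194] gap 0.184 q6 -1.5841 e6 0.174
```

Emit:
{"api": "send_rows", "payload": {
  "targets": [
    [0,0.1,0,0],
    [0,0.2,0,0],
    [0,0.3,0,0],
    [0,0.4,0,0],
    [0,0.4,0,0]
  ]
}}

```text
time: 21.4
position: [0.5836, 0.0445, 0.102]
tool_rot: [-3.139, 0.001, 3.108]
force: [-1.2, -2.5, 6.4]
finger_gap: 0.18
```

```bash
python3 s.py
```

```text
21.4 [0.5836 0.0445 0.102 ] yaw 3.1078 F [-1.17 -2.46  6.38] M [-0.285  0.171  0.153] gap 0.18 q6 -1.5772 e6 0.175
```

The lid is free: 6.6 mm at about 3 N. Sliding on.

Emit:
{"api": "send_rows", "payload": {
  "targets": [
    [0,1,0,0],
    [0,2,0,0],
    [0,3,0,0],
    [0,4,0,0],
    [0,5,0,0],
    [0,6,0,0],
    [0,7,0,0],
    [0,7,0,0]
  ]
}}

```text
time: 22.07
position: [0.5856, 0.1166, 0.1021]
tool_rot: [3.141, 0.0, 3.108]
force: [-1.8, 2.8, 6.8]
finger_gap: 0.182
```

```bash
python3 s.py
```

```text
22.0667 [0.5856 0.1166 0.1021] yaw 3.1082 F [-1.79  2.79  6.76] M [0.303 0.31  0.174] gap 0.182 q6 -1.4575 e6 0.254
```

Emit:
{"api": "send_rows", "payload": {
  "targets": [
    [0,0.5,0,0],
    [0,1,0,0],
    [0,1.5,0,0],
    [0,2,0,0],
    [0,2.5,0,0],
    [0,2.8,0,0],
    [0,2.8,0,0]
  ]
}}

```text
time: 22.65
position: [0.5864, 0.1432, 0.1021]
tool_rot: [-3.14, -0.0, 3.108]
force: [-3.3, -0.2, 6.9]
finger_gap: 0.177
```

```bash
python3 s.py
```

```text
22.65 [0.5864 0.1432 0.1021] yaw 3.108 F [-3.29 -0.25  6.93] M [-0.115  0.359  0.181] gap 0.177 q6 -1.4114 e6 0.191
```

Emit:
{"api": "send_rows", "payload": {
  "targets": [
    [0,0.1,0,0],
    [0,0.2,0,0],
    [0,0.3,0,0],
    [0,0.4,0,0],
    [0,0.5,0,0],
    [0,0.5,0,0]
  ]
}}

```text
time: 23.15
position: [0.5865, 0.1475, 0.1021]
tool_rot: [-3.139, -0.001, 3.108]
force: [-2.8, -1.9, 8.0]
finger_gap: 0.179
```

```bash
python3 s.py
```

```text
23.15 [0.5865 0.1475 0.1021] yaw 3.1078 F [-2.75 -1.94  7.98] M [-0.28   0.369  0.198] gap 0.179 q6 -1.4033 e6 0.176
```

Emit:
{"api": "send_rows", "payload": {
  "targets": [
    [0,0.1,0,0],
    [0,0.2,0,0],
    [0,0.2,0,0]
  ]
}}

```text
time: 23.4
position: [0.5865, 0.1479, 0.1021]
tool_rot: [-3.137, -0.001, 3.108]
force: [-2.8, -6.8, 7.3]
finger_gap: 0.179
```

```bash
python3 s.py
```

```text
23.4 [0.5865 0.1479 0.1021] yaw 3.1084 F [-2.78 -6.85  7.26] M [-0.903  0.419  0.138] gap 0.179 q6 -1.4 e6 0.143
```

The lid is at its stop: 110 mm, with force rising. Release, lift clear and look.

Emit:
{"api": "send_rows", "payload": {
  "targets": [
    [0,-0.1,0,0],
    [0,-0.1,0,0],
    [0,-0.1,0,0],
    [0,-0.1,0,0],
    [0,-0.1,-1,0],
    [0,-0.1,-4,0],
    [0,-0.1,-7,0],
    [0,-0.1,-10,0]
  ],
  "grip": 0.8
}}

```text
time: 24.07
position: [0.5867, 0.1497, 0.2027]
tool_rot: [3.141, -0.001, 3.107]
force: [0.5, -0.3, -0.6]
finger_gap: 0.799
```

Emit:
{"api": "send_rows", "payload": {
  "targets": [
    [2,-1,-3,0],
    [5,-3,-5,0],
    [7,-5,-8,0],
    [9,-6,-10,0],
    [9,-6,-10,0],
    [9,-6,-10,0]
  ]
}}

```text
time: 24.57
position: [0.495, 0.0926, 0.3037]
tool_rot: [3.141, 0.005, 3.106]
force: [0.7, -0.1, 0.1]
finger_gap: 0.798
```

```bash
python3 s.py; python3 - <<'E'
from h import *
a=[cv2.cvtColor(r.grab_frame(n),cv2.COLOR_RGB2BGR) for n in("wrist","scene")]
cv2.imwrite("pics/w6.png",cv2.resize(np.vstack([a[0],a[1]]),(560,600)) if 0 else np.hstack([a[0][60:420,80:480],a[1][140:400,160:560].repeat(1,0) if 0 else cv2.copyMakeBorder(a[1][120:400,180:540],0,80,0,0,0)]))
E
```

```text
24.5667 [0.495  0.0926 0.3037] yaw 3.1063 F [ 0.67 -0.09  0.12] M [0.02  0.022 0.008] gap 0.798 q6 -1.4891 e6 -0.014
```

View pics/w6.png

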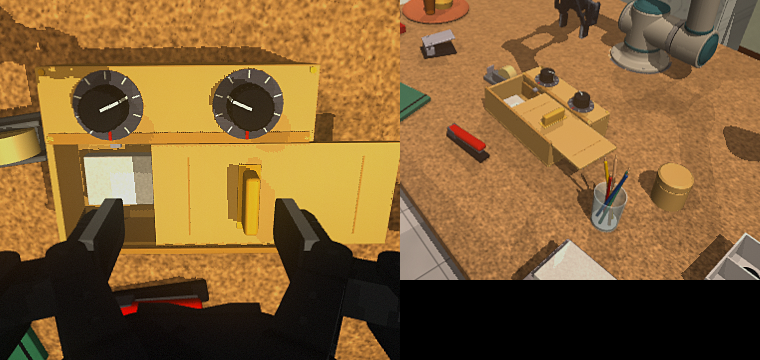

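```bash
python3 -c "
from rig import r
print(r.close_job())"
```

```text
the job is handed in; nothing more can be done
None
```

The box is unlocked and its lid is fully open to the left. I released everything and handed the job in at about 24.6 s, inside the 72 s limit.

- **Left dial:** I turned it clockwise until it caught, about 0.1–0.2 rad past 3. I felt the wall on both sides of the notch, with wrist torque up to about 0.3 N m, then left the dial centred.
- **Right dial:** I turned it counter-clockwise until it caught, about 0.15 rad past 7 in the direction of turning. I felt both walls up to about 0.35 N m, then left it centred.
- **Lid:** A small test pull moved it freely at about 3 N. I slid it 110 mm by the brass pull until the force rose to about 7 N at its stop.
- **Last pictures and readings:** The lid is open and both pointers sit at their catch points. The stapler, hole punch, tape dispenser, tumbler and jar look unmoved. The wrist force is near zero, with the arm well clear of the box.

No check failed. The dial angles are only good to about 0.05 rad by eye, so the catch itself was confirmed by feel. While I turned the right dial, the side force reached about 7 N because the grip was slightly off centre. I corrected it by 2 mm.

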